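# Stack boot-heel lifts and hold them in a ratchet clamp

### The arm

A 7-joint arm with a two-finger parallel gripper is mounted at the origin on the work surface. World frame = base frame: x ahead of the robot, y to its left, z up, the work surface at z = 0. Lengths are in m, angles in rad, forces in N, time in s.
With the tool pointing down it reaches from about 0.4 to 0.875 m from the base axis. Payload 19.3 kg.
Tool frame: the origin (TCP) lies between the finger pads; the fingertips stand bot.tcp_to_tips ahead of it and the grasp point (between the pads) is the TCP (bot.tcp_to_tips is the distance from the TCP to the fingertips, in m); z points along the fingers, y is the line along which they close (so a half turn about z gives the same grasp; the last joint's range is limited). The gripper opens to 85 mm and grips with 20 to 120 N. Pads are 22 mm wide; open, the fingers measure 114 mm over their backs; the gripper's body (76 mm by 85 mm) begins 54 mm behind the grasp point. The pads swing forward as they close: fully open they stand 13 mm farther back than shut.
Start: joints at [-1.38, 0.521, -0.036, 1.599, 0.021, 1.021, -0.113], TCP at [0.161, 0.604, 0.25] pointing down, gripper open.
Joint ranges: [-2.91, 2.91], [-0.3, 2.13], [-1.5, 1.42], [0.17, 2.43], [-1.26, 4.41], [0.16, 1.93], [-2.52, 2.52]. Speed limits (rad/s): [1.89, 1.89, 2.39, 2.39, 3.01, 3.01, 3.01].

### API

Orientations are given as [roll, pitch, yaw] about the fixed x, y, z axes, in that order (R = Rz(yaw) Ry(pitch) Rx(roll)).
In Python, from workcell import telemetry, grab_frame, bot gives the robot as it stands. The module is installed in compiled form; this text tells all that it offers.
- The arm moves only by the shell command python3 -m crank 'ROWS' [FORCE]. ROWS is text: rows parted by semicolons, each of 7 numbers parted by spaces: the finger opening in m, from 0 to 0.0854, then the shift along the tool's x, y, z in m, then the turn, a rotation vector about the tool's x, y, z in degrees. A call has exactly 8 rows; each row shifts and turns the commanded pose from where the row before left it, along the tool's axes as they then stand; what a row does not reach is not made up. A row lasts 1/12 s, in which the tool goes at most 41.7 mm and 7.16 degrees, less where a joint would pass 70% of its speed; a pose out of reach is approached as far as the arm can. A call with a gripper value outside its range is refused whole. The fingers move at their own pace and stop on an object; FORCE is the grip in N (left out, the last holds). Time passes only in rows, so rows that do not move let the fingers close, or fill a call up. It gives the time, the measured TCP pose, the force, the opening and the grip force at its end, in the units of the state.
- telemetry.observe(): the state, without advancing time (a new reading comes with each control period).
- grab_frame(name): name is "scene" or "top"; returns a dict with "pixels" (420x560x3 uint8, red, green, blue), "depth" (420x560 float32, m along the optical axis (not along the pixel's ray), 0 where there is no reading), "vertical_fov" (degrees; the focal length in pixels is half the picture's height over the tangent of half this angle, whatever the lens; pixels are square), "cx", "cy" (the principal point, pixels), "R" (3x3) and "t" (3): a world point X has camera coordinates R X + t. Camera axes: x right, y down, z forward; pixel columns grow to the right and rows downward; lengths in m; the calibration is good to about 2 mm. A picture is of the moment at which its call begins.
- bot.job_done(): hands the job in; it is judged then, once.
The state is a dict: "clock": time; "qpos": joint angles; "qd": joint speeds; "joint_efforts": joint torques, N m; "position": TCP position; "tool_rot": TCP orientation; "force": force on the tool from outside, world axes, zero at the start; "moment": the same for the moment, N m; "grip_width": finger opening in m; "finger_force": force on a finger pad.
Only numpy, scipy, OpenCV 4.12 (cv2) and the standard library are available. Lean on these libraries where they do the work, as an engineer would, in place of code of your own. Each camera call takes 0.05 s, during which the arm holds its last target. There are 200 camera calls.

### The job

Stack the two loose heel lifts squarely on the one lying in the ratchet clamp, all three facing the same way with their edges flush, and let go of them. Then pump the clamp's two squeeze handles, opening them fully between squeezes, until the moving jaw presses the pile against the fixed jaw, firmly but gently (more than 15 N would bruise them; do not push the jaw itself). Finish while still holding the handles squeezed so that the jaw keeps pressing, and leave everything else where it is.

Things in the scene. Friction and masses are not known exactly. Their poses are not given: they have to be found in the camera images.
- clamp: Ratchet clamp fixed on the table, wooden bed 64 mm wide (x), y = -100 to 152 mm, its top 18 mm above the origin, which lies at the table surface. Own +y runs along the bed from the handles to the fixed jaw. Fixed jaw: face at y = 130 mm, 56 mm wide, 34 mm high above the bed. Steel housing of the ratchet: 58 mm wide, y = -93 to -29 mm, top at 60 mm. Handles stick out beyond the -y end.
- jaw (a joint): How far the moving jaw has come towards the fixed jaw, m, 0 to 0.070. Its face stands at clamp y = 10 mm + this value, so the clear space between the jaws is 120 mm minus this value. It starts 0 to 27 mm out. 2 N of friction keeps it where it is left. Only the handles may drive it.
- jaw_face: Wooden face of the moving jaw, 46 mm wide, reaching 31 mm above the bed. Origin on the front plane of the face (the plane that touches the work), mid-width, at table height; y as the clamp's.
- handle_near (a joint): Squeeze of the near handle (clamp -x side), rad: 0 open, 0.14 shut; a spring opens it on release (3 to 5 N at each grip). A squeeze from open to shut drives the ratchet 24 mm in catches of 9 mm: the first full squeeze moves the jaw 12 to 24 mm, each later one 16 to 18 mm after an idle start. The handles must open fully between squeezes. Jaw pressure goes when they are let go.
- grip_near: Black grip of the near handle, an upright bar 9 mm thick (x), 80 mm long (y), 34 mm high, its top 62 mm and its underside 28 mm above the table, nothing beneath it. Origin at its centre. Across the outer faces of both grips: 62 mm open, 37 mm fully squeezed. To be pinched together from above, fingers closing along clamp x.
- grip_far: Grip of the far handle (clamp +x side), mirror image of grip_near, geared to move alike. Origin at its centre.
- handle_far (a joint): Squeeze of the far handle, same as handle_near. Drive: a 2 N/mm spring lies between handles and jaw. Once the work stops the jaw, each further 1 mm of drive (1 mm less across the grips) adds 2 N; the jaw then presses with about the force on each grip less 7 N.
- lift_a_mid (a point): D-shaped boot-heel lift of dark wood, 50 mm wide (own x), 58 mm long (own y), 10 mm thick, about 30 g; flat edge at its +y end, round nose (radius 25 mm) at its -y end. This one already lies loose on the clamp bed in front of the fixed jaw, flat edge towards it, 1 to 8 mm off it. This point is the centre of its 58 x 50 outline, half-way up (5 mm above its underside).
- lift_a_nose (a point): Foremost point of lift a's rounded nose, half-way up.
- lift_b_mid (a point): D-shaped boot-heel lift of dark wood, 50 mm wide (own x), 58 mm long (own y), 10 mm thick, about 30 g; flat edge at its +y end, round nose (radius 25 mm) at its -y end. Lies flat on the table to the right (-y side). This point is the centre of its 58 x 50 outline, half-way up (5 mm above its underside).
- lift_b_nose (a point): Foremost point of lift b's rounded nose, half-way up.
- lift_c_mid (a point): D-shaped boot-heel lift of dark wood, 50 mm wide (own x), 58 mm long (own y), 10 mm thick, about 30 g; flat edge at its +y end, round nose (radius 25 mm) at its -y end. Lies flat on the table to the left (+y side). This point is the centre of its 58 x 50 outline, half-way up (5 mm above its underside).
- lift_c_nose (a point): Foremost point of lift c's rounded nose, half-way up.
- lift_a: Lift a again; origin at the centre of its underside.
- lift_b: Lift b again; origin at the centre of its underside.
- lift_c: Lift c again; origin at the centre of its underside.
- boot_pick: Steel boot pick with a T handle, 115 mm long, lying flat, bystander. Origin on the shank at the table.
- tumbler_a: Glass tumbler standing on the table, 68 mm across, 95 mm high, bystander. Origin at its underside.
- tumbler_b: Glass tumbler standing on the table, 68 mm across, 95 mm high, bystander. Origin at its underside.
- nozzle: Spray nozzle, 50 mm high, on the table, bystander. Origin at its underside.
- toe_cap: Black silicone toe cap, dome 74 mm across, 41 mm high, bystander. Origin at its underside.
- polish_tin: Round flat tin, 76 mm across, 30 mm high, bystander. Origin at its underside.
- shoe_brush: Wooden shoe brush, 140 x 45 x 40 mm, bystander. Origin at its underside.
Mind the look-alikes: they are no part of the job. What is shaped like the lift_b but red or turquoise is not meant.

How it is judged:
On the way, in this order (a step that is already met when the one before it is completed fails the run):
1. the three lifts form a square pile on the clamp bed, let go of, the jaw still clear (horizontal distance between each of lift_b_mid, lift_c_mid and lift_a_mid below 0.006 m and horizontal distance between each of lift_b_nose, lift_c_nose and lift_a_nose below 0.009 m and horizontal distance between lift_b_mid and lift_c_mid below 0.006 m and horizontal distance between lift_b_nose and lift_c_nose below 0.009 m and z of lift_a_mid in the frame of clamp below 0.027 m and ((z of lift_b_mid in the frame of clamp between 0.029 and 0.037 m and z of lift_c_mid in the frame of clamp between 0.039 and 0.047 m) or (z of lift_c_mid in the frame of clamp between 0.029 and 0.037 m and z of lift_b_mid in the frame of clamp between 0.039 and 0.047 m)) and angle between each of lift_a_mid, lift_b_mid, lift_c_mid's own z axis and vertical below 0.08 rad and contact force between the fingers and lift_a below 0.05 N and contact force between the fingers and lift_b below 0.05 N and contact force between the fingers and lift_c below 0.05 N and contact force between jaw_face and anything else below 0.3 N), for 0.2 s.
2. the jaw has been driven by the handles and presses the pile (contact force between jaw_face and anything else above 3 N and value of joint handle_near above 0.015 rad), for 0.2 s.
At the end, for the whole second after the job is handed in: The lifts lie flat in one pile on the bed, centres within 6 mm and noses within 9 mm in plan, within 3 mm of the fixed jaw; the jaw presses with 3 to 15 N; fingers press a grip (over 1 N), handles squeezed over 0.015 rad; fingers off the lifts (all of step 2 and horizontal distance between each of lift_b_mid, lift_c_mid and lift_a_mid below 0.006 m and horizontal distance between each of lift_b_nose, lift_c_nose and lift_a_nose below 0.009 m and horizontal distance between lift_b_mid and lift_c_mid below 0.006 m and horizontal distance between lift_b_nose and lift_c_nose below 0.009 m and z of lift_a_mid in the frame of clamp below 0.027 m and ((z of lift_b_mid in the frame of clamp between 0.029 and 0.037 m and z of lift_c_mid in the frame of clamp between 0.039 and 0.047 m) or (z of lift_c_mid in the frame of clamp between 0.029 and 0.037 m and z of lift_b_mid in the frame of clamp between 0.039 and 0.047 m)) and angle between each of lift_a_mid, lift_b_mid, lift_c_mid's own z axis and vertical below 0.08 rad and contact force between jaw_face and anything else below 15 N and (contact force between the fingers and grip_near above 1 N or contact force between the fingers and grip_far above 1 N) and y of each of lift_a_mid, lift_b_mid, lift_c_mid in the frame of clamp above 0.098 m and contact force between the fingers and lift_a below 0.05 N and contact force between the fingers and lift_b below 0.05 N and contact force between the fingers and lift_c below 0.05 N); the arm keeps its last pose, push and grip.
It fails at once if the jaw bruises the lifts: it presses with more than 15 N (contact force between jaw_face and anything else above 15 N).
It fails at once if the robot pushes the moving jaw itself (contact force between any of the fingers, the arm and jaw_face above 2 N).
It fails at once if another thing on the table is shoved or knocked over (distance of any of boot_pick, tumbler_a, tumbler_b, nozzle, toe_cap, polish_tin, shoe_brush from where it was at the start of the episode above 0.03 m or angle between any of boot_pick, tumbler_a, tumbler_b, nozzle, toe_cap, polish_tin, shoe_brush's own z axis and vertical above 0.4 rad).
It also fails if it takes over 64 s, if anything falls off the work surface, if the arm or the gripper's body presses on something with over 40 N, if the wrist force passes 120 N, or if a joint passes its speed limit or range.

## Working session

There is one attempt and no reset: what is moved stays moved. The work goes in short steps, Python scripts to look and compute and a shell command to move; the robot and the scene stay as the last step left them, time stands still between calls to the robot, and variables do not carry over. Pictures are saved under pics/ and viewed, at most 10 in all, crops included, and the job is handed in when it is done.

```bash
mkdir -p pics; cat > h.py <<'E'
import numpy as np, cv2
from workcell import telemetry, grab_frame, bot
def save(f,n,crop=None,s=1):
    im=f["pixels"][:,:,::-1]
    if crop: x0,y0,x1,y1=crop; im=im[y0:y1,x0:x1]
    cv2.imwrite("pics/"+n,cv2.resize(im,None,fx=s,fy=s,interpolation=cv2.INTER_CUBIC))
def ray(f,uv,z):
    uv=np.atleast_2d(np.float64(uv)); fo=f["pixels"].shape[0]/2/np.tan(np.radians(f["vertical_fov"])/2)
    R=np.array(f["R"]);t=np.array(f["t"]);C=-R.T@t
    d=np.c_[(uv[:,0]-f["cx"])/fo,(uv[:,1]-f["cy"])/fo,np.ones(len(uv))]@R
    return C+d*((z-C[2])/d[:,2])[:,None]
def cloud(f):
    h,w=f["depth"].shape; v,u=np.mgrid[:h,:w]; fo=h/2/np.tan(np.radians(f["vertical_fov"])/2)
    Z=f["depth"]; P=np.stack([(u-f["cx"])/fo*Z,(v-f["cy"])/fo*Z,Z],-1)-np.array(f["t"])
    return P@np.array(f["R"])
E
python3 - <<'E'
from h import *
print(telemetry.observe(),bot.tcp_to_tips)
for n in("top","scene"):
    f=grab_frame(n);save(f,n+"0.png");np.savez(n+"0.npz",**f)
    print(n,f["vertical_fov"],f["cx"],f["cy"],np.array(f["R"]).round(3).tolist(),f["t"])
E
```

```text
{'clock': 0.0, 'qpos': array([-1.38018826,  0.52202205, -0.03631369,  1.59998896,  0.02118718,
        1.02108612, -0.11282093]), 'qd': array([ 1.21916912e-04, -7.34641022e-04, -9.52536953e-05, -9.07944126e-04,
        1.40663947e-04,  1.71818352e-03, -4.33139825e-04]), 'joint_efforts': array([ 6.75717984e-04, -9.27114987e+01,  1.98011689e+00, -3.69928336e+01,
        1.78831798e-02,  8.26439238e-03,  4.49491904e-05]), 'position': array([0.16112227, 0.60355852, 0.24972768]), 'tool_rot': array([-3.14047520e+00,  7.50652965e-05,  2.88073480e+00]), 'force': array([ 0.49885626, -0.19926647,  0.14065567]), 'moment': array([-0.05121163,  0.00728133,  0.00217852]), 'finger_force': 0.0, 'grip_width': 0.08553715093334704} 0.019
top 53.73286824730171 281.3749290676797 215.7795587810267 [[-0.009, -1.0, 0.021], [-0.998, 0.008, -0.058], [0.058, -0.021, -0.998]] [-0.01364817  0.52971172  1.09618755]
scene 45.7741823817053 276.4507700379579 217.5851479206729 [[0.301, 0.954, 0.005], [0.65, -0.202, -0.732], [-0.697, 0.224, -0.681]] [-0.1471449  -0.28991062  1.87476276]
```

View pics/top0.png

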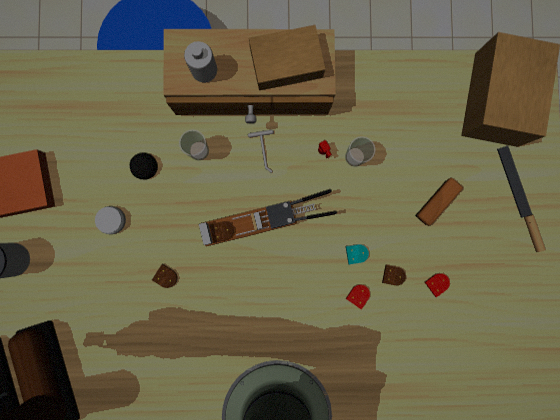

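View pics/scene0.png

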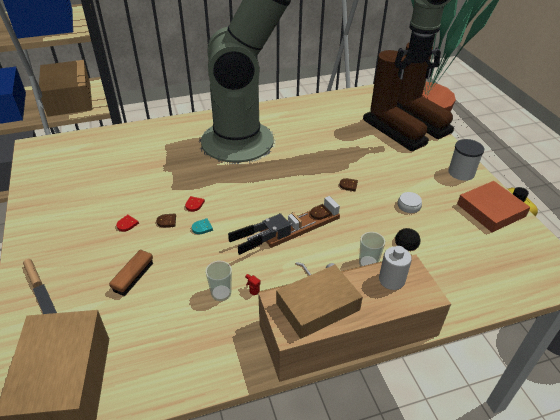

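The top view shows the clamp at about (255,220) with lift a at (222,231). The dark brown loose lifts are at (395,274), which is b (right), and (165,276), which is c (left). The look-alikes are turquoise at (357,254) and red at (359,296) and (438,284), so I choose by brown colour. Next I'll take one close crop.

```bash
python3 - <<'E'
from h import *
f=dict(np.load("top0.npz"))
save(f,"c1.png",(150,180,410,310),3)
P=cloud(f)
hsv=cv2.cvtColor(f["pixels"],cv2.COLOR_RGB2HSV)
for n,(u,v) in dict(a=(222,231),b=(395,274),c=(165,276)).items():
    print(n,f["pixels"][v,u],hsv[v,u],P[v,u].round(4),P[v-20:v+21:8,u].round(3)[:,2])
for p in [(206,232),(212,232),(240,227),(262,220),(280,215),(300,200),(310,215),(300,260)]: print(p,P[p[1],p[0]].round(4),f["pixels"][p[1],p[0]])
E
```

```text
a [64 37 20] [ 12 175  64] [0.49   0.1393 0.0256] [-0.004  0.02   0.028  0.03   0.003  0.002]
b [71 43 20] [ 14 183  71] [ 0.3706 -0.3225  0.01  ] [0.001 0.002 0.01  0.008 0.002 0.001]
c [59 31 11] [ 13 207  59] [0.3722 0.2921 0.0113] [ 0.     0.003  0.013  0.006  0.003 -0.004]
(206, 232) [0.4871 0.1773 0.0518] [129 126 129]
(212, 232) [0.4875 0.1655 0.0271] [36 26 13]
(240, 227) [0.5004 0.0925 0.0167] [100  60  30]
(262, 220) [0.5185 0.0336 0.0199] [60 32 10]
(280, 215) [ 0.5288 -0.0137  0.0643] [44 45 46]
(300, 200) [ 0.5672 -0.0657  0.0626] [40 46 48]
(310, 215) [ 0.5284 -0.0912  0.0598] [47 47 29]
(300, 260) [ 0.4105 -0.0676  0.0049] [121 116  77]
```

View pics/c1.png

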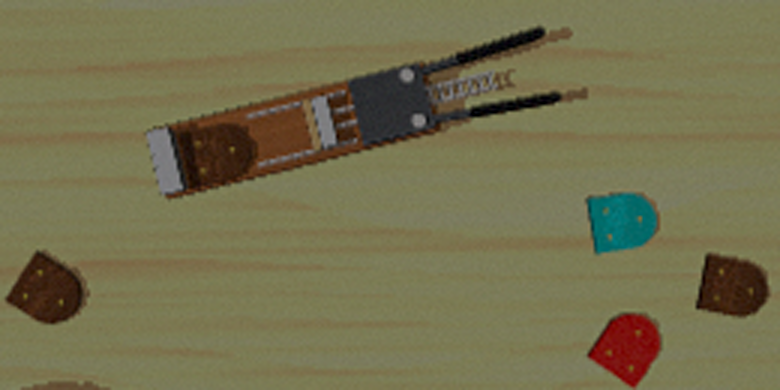

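Crop: the brown lifts b at crop (735,285) and c (45,288) have three brass nails and noses to the right and lower right. Lift a (225,150) faces the fixed jaw with its flat edge. Red and turquoise are excluded. Now I'll measure.

```bash
cat >> h.py <<'E'
def lift(f,box,z,vmax=None,pr=True):
    x0,y0,x1,y1=box; im=cv2.resize(f["pixels"][y0:y1,x0:x1],None,fx=8,fy=8,interpolation=cv2.INTER_CUBIC)
    hsv=cv2.cvtColor(im,cv2.COLOR_RGB2HSV); g=cv2.GaussianBlur(hsv[:,:,2],(0,0),3)
    t=vmax or cv2.threshold(g,0,255,cv2.THRESH_OTSU)[0]
    m=cv2.morphologyEx(np.uint8(g<t)*255,cv2.MORPH_CLOSE,np.ones((17,17)))
    c=max(cv2.findContours(m,0,2)[0],key=cv2.contourArea)[:,0].astype(float)
    w=ray(f,(c+.5)/8-.5+[x0,y0],z)[:,:2]
    q=(w*1e4).astype(np.float32)
    M=cv2.moments(q); cen=np.array([M["m10"],M["m01"]])/M["m00"]/1e4
    r=cv2.minAreaRect(q); ctr=np.array(r[0])/1e4; bx=cv2.boxPoints(r)/1e4
    e=[(bx[1]-bx[0]),(bx[2]-bx[1])]; L=max(e,key=np.linalg.norm); L=L/np.linalg.norm(L)
    if (cen-ctr)@L<0: L=-L
    if pr: print("otsu",t,"area mm2",M["m00"]/1e2,"rect",np.array(r[1])/10,"ctr",ctr.round(4),"mid",(cen-.0024*L).round(4),"y-axis ang",np.degrees(np.arctan2(L[1],L[0])).round(1), "nose",(cen-.0314*L).round(4))
    return m,w
E
python3 - <<'E'
from h import *
f=dict(np.load("top0.npz")); s=dict(np.load("scene0.npz"))
print("b");mb,_=lift(f,(376,256,416,292),.005)
print("c");mc,_=lift(f,(145,258,185,294),.005)
for n,p in (("b",(167,220)),("c",(349,184)),("a",(320,212))):
    try: print("scene",n);lift(s,(p[0]-16,p[1]-14,p[0]+16,p[1]+14),.005)
    except Exception as e: print(e)
# clamp: points by height
P=cloud(f);v,u=np.mgrid[:420,:560]
reg=(u>195)&(u<345)&(v>180)&(v<250)
for nm,lo,hi,k in(("bed+",.012,.07,0),("dark",.0,.0,1),):
    hsv=cv2.cvtColor(f["pixels"],cv2.COLOR_RGB2HSV)
# housing top (z~60) dark grey; fixed jaw light; grips black
S=hsv[:,:,1];V=hsv[:,:,2]
for nm,m,z in(("fixedjaw",reg&(u<216)&(S<40)&(V>100),.052),("mjaw",reg&(u>250)&(u<264)&(S<60)&(V>100),.049),("housing",reg&(u>266)&(u<297)&(S<60)&(V<70),.060),("gripfar",reg&(u>296)&(V<45)&(v<206),.062),("gripnear",reg&(u>300)&(V<45)&(v>=206),.062)):
    m=cv2.morphologyEx(np.uint8(m),cv2.MORPH_OPEN,np.ones((2,2)))
    n,lab,st,_=cv2.connectedComponentsWithStats(m); i=1+st[1:,4].argmax()
    vv,uu=np.where(lab==i); w=ray(f,np.c_[uu,vv],z)[:,:2]
    r=cv2.minAreaRect((w*1e4).astype(np.float32)); print(nm,st[i,4],"ctr",np.array(r[0])/1e4,"size mm",np.array(r[1])/10,"ang",r[2])
cv2.imwrite("pics/m.png",np.hstack([mb,mc]))
E
```

```text
b
otsu 91.0 area mm2 2853.306857223809 rect [63.91308594 51.97931519] ctr [ 0.3669 -0.3221] mid [ 0.3667 -0.3219] y-axis ang 78.5 nose [ 0.3609 -0.3503]
c
otsu 91.0 area mm2 2941.061154766977 rect [61.75452881 54.65021973] ctr [0.3692 0.2904] mid [0.3694 0.2904] y-axis ang 58.1 nose [0.354  0.2658]
scene b
otsu 133.0 area mm2 3455.867408014536 rect [62.45818481 63.68046265] ctr [ 0.365  -0.3227] mid [ 0.3677 -0.3209] y-axis ang 168.2 nose [ 0.3961 -0.3268]
scene c
otsu 131.0 area mm2 3541.831279117763 rect [61.00255127 67.15656738] ctr [0.3678 0.2894] mid [0.3706 0.2899] y-axis ang 147.4 nose [0.395  0.2743]
scene a
otsu 124.0 area mm2 7304.67883337751 rect [ 88.7934082  136.29528809] ctr [0.4862 0.1508] mid [0.4816 0.1521] y-axis ang 119.5 nose [0.4958 0.1268]
fixedjaw 156 ctr [0.48188418 0.17915673] size mm [54.50489502 18.66065216] ang 14.01275634765625
mjaw 79 ctr [0.51554399 0.04187933] size mm [41.62952576 11.9571907 ] ang 13.633532524108887
housing 513 ctr [ 0.5296627  -0.02462924] size mm [57.62401733 78.91803589] ang 12.027451515197754
gripfar 110 ctr [ 0.57677246 -0.10954866] size mm [ 9.00528717 77.9244812 ] ang 18.016096115112305
gripnear 92 ctr [ 0.52629414 -0.12206469] size mm [ 8.06947327 74.45479126] ang 9.813260078430176
```

View pics/m.png

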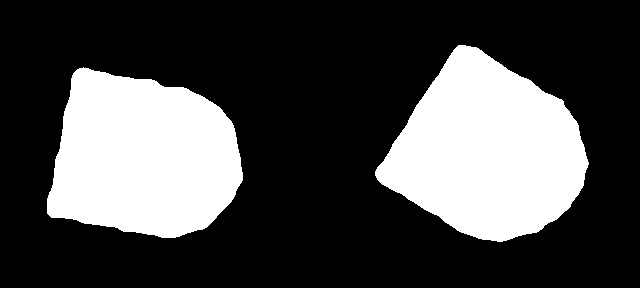

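```bash
python3 - <<'E'
from h import *
f=dict(np.load("top0.npz"))
yc=np.radians(103.7); ey=np.array([np.cos(yc),np.sin(yc)]); ex=np.array([ey[1],-ey[0]])
# rectify bed plane around the clamp into clamp-axes picture (0.5mm/px) at z=.028
O=np.array([.5153,.0422]); fo=210/np.tan(np.radians(f["vertical_fov"])/2)
def rect(z,y0,y1,x0=-.04,x1=.04,st=.0005):
    yy,xx=np.meshgrid(np.arange(y0,y1,st),np.arange(x1,x0,-st))
    W=np.dstack([O[0]+xx*ex[0]+yy*ey[0],O[1]+xx*ex[1]+yy*ey[1],np.full(xx.shape,z)])
    C=W@f["R"].T+f["t"]
    return cv2.remap(f["pixels"],np.float32(C[...,0]/C[...,2]*fo+f["cx"]),np.float32(C[...,1]/C[...,2]*fo+f["cy"]),cv2.INTER_CUBIC)
im=rect(.028,-.02,.17)
b=im[:,:,::-1]; cv2.imwrite("pics/a.png",cv2.resize(np.uint8(np.clip(b*1.8,0,255)),None,fx=2,fy=2))
V=cv2.GaussianBlur(im.max(2),(0,0),1.5)
print("along y, x=0:",[(int(-20+i*.5),int(V[80,i])) for i in range(0,380,6)])
for y in (80,90,95,100): 
    i=int((y+20)*2); print("y",y,[(round(40-j*.5),int(V[j,i])) for j in range(0,160,4)])
E
```

```text
along y, x=0: [(-20, 75), (-17, 73), (-14, 70), (-11, 63), (-8, 53), (-5, 80), (-2, 132), (1, 126), (4, 128), (7, 133), (10, 117), (13, 126), (16, 121), (19, 94), (22, 101), (25, 100), (28, 100), (31, 98), (34, 99), (37, 99), (40, 101), (43, 98), (46, 99), (49, 100), (52, 96), (55, 96), (58, 98), (61, 100), (64, 81), (67, 60), (70, 51), (73, 52), (76, 49), (79, 52), (82, 53), (85, 94), (88, 93), (91, 56), (94, 58), (97, 61), (100, 66), (103, 62), (106, 55), (109, 59), (112, 59), (115, 59), (118, 61), (121, 37), (124, 36), (127, 35), (130, 50), (133, 30), (136, 67), (139, 131), (142, 126), (145, 126), (148, 125), (151, 124), (154, 109), (157, 96), (160, 125), (163, 125), (166, 123), (169, 125)]
y 80 [(40, 124), (38, 126), (36, 118), (34, 100), (32, 93), (30, 99), (28, 105), (26, 103), (24, 102), (22, 88), (20, 67), (18, 55), (16, 51), (14, 51), (12, 52), (10, 50), (8, 50), (6, 50), (4, 49), (2, 53), (0, 53), (-2, 51), (-4, 49), (-6, 50), (-8, 51), (-10, 49), (-12, 48), (-14, 52), (-16, 53), (-18, 48), (-20, 45), (-22, 48), (-24, 66), (-26, 87), (-28, 78), (-30, 91), (-32, 120), (-34, 
[... 606 characters left out ...]
(12, 58), (10, 55), (8, 59), (6, 65), (4, 63), (2, 61), (0, 60), (-2, 56), (-4, 57), (-6, 60), (-8, 60), (-10, 61), (-12, 59), (-14, 55), (-16, 57), (-18, 58), (-20, 58), (-22, 54), (-24, 48), (-26, 64), (-28, 87), (-30, 98), (-32, 118), (-34, 126), (-36, 125), (-38, 123)]
y 100 [(40, 125), (38, 129), (36, 123), (34, 105), (32, 94), (30, 97), (28, 106), (26, 102), (24, 81), (22, 65), (20, 64), (18, 60), (16, 59), (14, 65), (12, 71), (10, 72), (8, 71), (6, 71), (4, 66), (2, 65), (0, 66), (-2, 62), (-4, 61), (-6, 66), (-8, 68), (-10, 66), (-12, 64), (-14, 63), (-16, 62), (-18, 62), (-20, 62), (-22, 59), (-24, 54), (-26, 49), (-28, 55), (-30, 86), (-32, 118), (-34, 126), (-36, 128), (-38, 125)]
```

View pics/a.png

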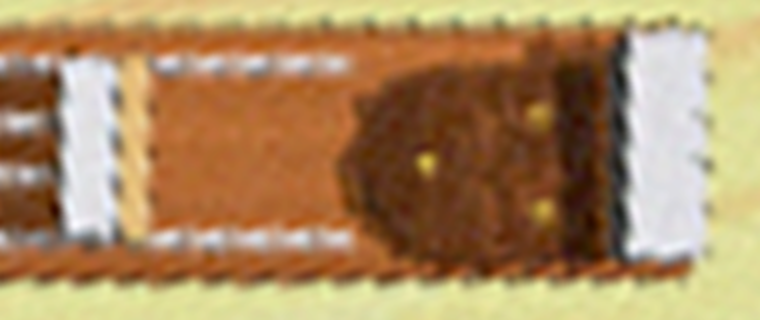

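```bash
cat >> h.py <<'E'
def rectify(f,o,yang,z,y0=-.045,y1=.045,x0=-.04,x1=.04,st=.0005):
    a=np.radians(yang); ey=np.array([np.cos(a),np.sin(a)]); ex=np.array([ey[1],-ey[0]]); fo=210/np.tan(np.radians(f["vertical_fov"])/2)
    yy,xx=np.meshgrid(np.arange(y0,y1,st),np.arange(x1,x0,-st))
    W=np.dstack([o[0]+xx*ex[0]+yy*ey[0],o[1]+xx*ex[1]+yy*ey[1],np.full(xx.shape,z)])
    C=W@f["R"].T+f["t"]
    return cv2.remap(f["pixels"],np.float32(C[...,0]/C[...,2]*fo+f["cx"]),np.float32(C[...,1]/C[...,2]*fo+f["cy"]),cv2.INTER_CUBIC)
def nails(f,o,yang,z,**k):
    im=rectify(f,o,yang,z).astype(float); g=cv2.GaussianBlur(im[:,:,1]-.62*im[:,:,0],(0,0),2)
    g=cv2.GaussianBlur(im[:,:,1],(0,0),1.5); a=np.radians(yang); ey=np.array([np.cos(a),np.sin(a)]); ex=np.array([ey[1],-ey[0]])
    out=[];yy,xx=np.mgrid[:160,:180]; g[(abs(yy-80)>36)|(abs(xx-90)>50)]=0
    for i in range(3):
        j,q=np.unravel_index(g.argmax(),g.shape); w=(np.hypot(yy-j,xx-q)<5)*np.maximum(g-40,0)
        J,Q=(w*yy).sum()/w.sum(),(w*xx).sum()/w.sum(); g[np.hypot(yy-j,xx-q)<14]=0
        out.append((-45+Q*.5,40-J*.5))
    return im,np.array(out)
E
python3 - <<'E'
from h import *
f=dict(np.load("top0.npz")); ims=[]
yc=np.radians(103.7); ey=np.array([np.cos(yc),np.sin(yc)])
for n,o,y,z in(("a",np.array([.5153,.0422])+.1*ey,103.7,.028),("b",(.3667,-.3219),79,.01),("c",(.3694,.2904),57.5,.01)):
    im,p=nails(f,o,y,z); print(n,o,"nails (y,x) mm",p.round(1).tolist())
    V=cv2.GaussianBlur(im.max(2),(0,0),1)
    print("  y prof x=8..-8",[int(v) for v in V[64:97].mean(0)[::4]])
    print("  x prof y=5..20",[int(v) for v in V[:,100:131].mean(1)[::4]])
    ims.append(np.uint8(np.clip(im[:,:,::-1]*1.8,0,255)))
cv2.imwrite("pics/abc.png",cv2.resize(np.hstack(ims),None,fx=1.45,fy=1.45))
E
```

```text
a [0.49161619 0.13935491] nails (y,x) mm [[-13.5, -0.5], [15.5, -12.1], [14.5, 12.0]]
  y prof x=8..-8 [99, 100, 100, 101, 98, 84, 72, 61, 50, 48, 50, 51, 50, 51, 51, 64, 73, 61, 55, 56, 60, 62, 64, 67, 62, 58, 58, 60, 61, 59, 61, 64, 55, 38, 32, 33, 34, 47, 52, 36, 35, 85, 127, 128, 126]
  x prof y=5..20 [124, 127, 120, 97, 91, 88, 86, 80, 67, 56, 54, 55, 56, 65, 75, 69, 59, 55, 54, 54, 57, 63, 64, 65, 63, 69, 77, 70, 62, 57, 56, 57, 53, 69, 79, 90, 118, 126, 124, 123]
b (0.3667, -0.3219) nails (y,x) mm [[-24.2, -17.1], [15.1, 11.9], [-24.2, 17.2]]
  y prof x=8..-8 [123, 123, 123, 124, 124, 125, 124, 113, 87, 56, 46, 47, 50, 49, 50, 66, 68, 58, 55, 56, 55, 55, 59, 65, 63, 60, 62, 65, 64, 61, 63, 66, 66, 57, 53, 55, 53, 34, 50, 107, 128, 125, 124, 123, 123]
  x prof y=5..20 [124, 123, 123, 123, 124, 126, 119, 95, 69, 55, 55, 58, 60, 67, 75, 72, 65, 61, 60, 64, 68, 65, 62, 62, 64, 66, 70, 68, 64, 60, 56, 52, 70, 107, 123, 125, 124, 123, 122, 123]
c (0.3694, 0.2904) nails (y,x) mm [[-24.2, -17.2], [-13.9, -1.5], [15.6, -13.5]]
  y prof x=8..-8 [123, 123, 123, 123, 124, 122, 113, 91, 55, 44, 51, 52, 50, 50, 52, 66, 71, 63, 57, 57, 59, 61, 63, 66, 64, 60, 58, 58, 58, 59, 62, 64, 69, 62, 54, 54, 55, 80, 118, 126, 124, 122, 122, 122, 123]
  x prof y=5..20 [124, 124, 124, 124, 126, 118, 99, 65, 44, 52, 59, 61, 59, 60, 70, 73, 65, 62, 63, 62, 59, 57, 61, 62, 61, 60, 70, 73, 65, 60, 59, 59, 57, 88, 120, 125, 124, 124, 123, 123]
```

View pics/abc.png

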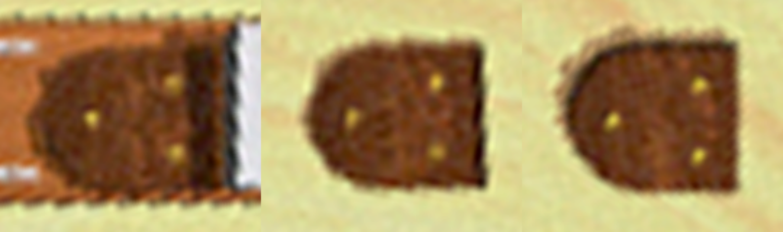

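```bash
cat >> h.py <<'E'
from scipy.spatial.transform import Rotation as Ro
def go(x,y,z,yaw):
    s=telemetry.observe(); R=Ro.from_euler("xyz",s["tool_rot"]); T=Ro.from_euler("xyz",[np.pi,0,np.radians(yaw)])
    print("t",round(s["clock"],2),"pos",s["position"].round(4),"rpy",np.degrees(s["tool_rot"]).round(2),"F",s["force"].round(1),"w",round(s["grip_width"],4),"ff",round(s["finger_force"],1))
    print(" shift mm",(R.inv().apply(np.array([x,y,z])-s["position"])*1e3).round(1),"turn deg",np.degrees((R.inv()*T).as_rotvec()).round(1))
E
python3 -c "
from h import *
go(.3685,.2914,.12,57.5)"
```

```text
t 0.1 pos [0.1611 0.6036 0.2498] rpy [-179.94    0.    165.06] F [0.5 0.  0.7] w 0.0856 ff 0.0
 shift mm [-280.9 -248.   130.1] turn deg [-0.000e+00  1.000e-01  1.076e+02]
```

```bash
python3 -m crank '0.058 -17.5 -15.5 8 0 0 0' 2>&1 | head -5; 
python3 -m crank '0.058 -0.0175 -0.0155 0.008 0 0 0; 0.058 -0.0175 -0.0155 0.008 0 0 0; 0.058 -0.0175 -0.0155 0.008 0 0 0; 0.058 -0.0175 -0.0155 0.008 0 0 0; 0.058 -0.0175 -0.0155 0.008 0 0 0; 0.058 -0.0175 -0.0155 0.008 0 0 0; 0.058 -0.0175 -0.0155 0.008 0 0 0; 0.058 -0.0175 -0.0155 0.008 0 0 0'
python3 -m crank '0.058 -0.0175 -0.0155 0.008 0 0 0; 0.058 -0.0175 -0.0155 0.008 0 0 0; 0.058 -0.0175 -0.0155 0.008 0 0 0; 0.058 -0.0175 -0.0155 0.008 0 0 0; 0.058 -0.0175 -0.0155 0.008 0 0 0; 0.058 -0.0175 -0.0155 0.008 0 0 0; 0.058 -0.0175 -0.0155 0.008 0 0 0; 0.058 -0.0175 -0.0155 0.008 0 0 0'
python3 -m crank '0.058 0 0 0 0 0 6.7; 0.058 0 0 0 0 0 6.7; 0.058 0 0 0 0 0 6.7; 0.058 0 0 0 0 0 6.7; 0.058 0 0 0 0 0 6.7; 0.058 0 0 0 0 0 6.7; 0.058 0 0 0 0 0 6.7; 0.058 0 0 0 0 0 6.7'
python3 -m crank '0.058 0 0 0 0 0 6.7; 0.058 0 0 0 0 0 6.7; 0.058 0 0 0 0 0 6.7; 0.058 0 0 0 0 0 6.7; 0.058 0 0 0 0 0 6.7; 0.058 0 0 0 0 0 6.7; 0.058 0 0 0 0 0 6.7; 0.058 0 0 0 0 0 6.7'
python3 -c "
from h import *
print(telemetry.observe()['qpos'],bot.tcp_to_tips)
go(.3685,.2914,.045,57.5)"
```

```text
invalid input
clock: 0.77
position: [0.2649, 0.4468, 0.1858]
tool_rot: [-3.141, -0.0, 2.881]
force: [-0.1, 0.9, -0.1]
grip_width: 0.0578
finger_force: 0.0
clock: 1.43
position: [0.3681, 0.291, 0.1218]
tool_rot: [-3.141, -0.0, 2.881]
force: [-0.2, 1.2, 0.6]
grip_width: 0.0579
finger_force: 0.0
clock: 2.1
position: [0.3676, 0.292, 0.1222]
tool_rot: [-3.141, 0.0, 1.94]
force: [-0.4, 0.3, -0.2]
grip_width: 0.058
finger_force: 0.0
clock: 2.77
position: [0.3676, 0.292, 0.1222]
tool_rot: [-3.142, 0.0, 1.004]
force: [0.2, 0.4, 0.4]
grip_width: 0.0577
finger_force: 0.0
[-1.17456493  0.54330669  0.50250137  2.12699306 -0.47175375  0.57972619
 -0.89809494] 0.019
t 2.77 pos [0.3676 0.292  0.1222] rpy [-1.800e+02  1.000e-02  5.753e+01] F [0.2 0.4 0.4] w 0.0577 ff 0.0
 shift mm [-0.1  1.1 77.2] turn deg [-0.  0.  0.]
```

```bash
python3 -m crank '0.058 0 0.001 0.011 0 0 0; 0.058 0 0 0.011 0 0 0; 0.058 0 0 0.011 0 0 0; 0.058 0 0 0.011 0 0 0; 0.058 0 0 0.011 0 0 0; 0.058 0 0 0.011 0 0 0; 0.058 0 0 0.011 0 0 0; 0.058 0 0 0.011 0 0 0'
python3 -m crank '0.058 0 0 0.001 0 0 0; 0.058 0 0 0.001 0 0 0; 0.058 0 0 0.001 0 0 0; 0.058 0 0 0.001 0 0 0; 0.058 0 0 0.001 0 0 0; 0.058 0 0 0.001 0 0 0; 0.058 0 0 0.001 0 0 0; 0.058 0 0 0.001 0 0 0'
python3 -m crank '0.058 0 0 0.001 0 0 0; 0.058 0 0 0.001 0 0 0; 0.058 0 0 0.001 0 0 0; 0.058 0 0 0.001 0 0 0; 0.058 0 0 0 0 0 0; 0.058 0 0 0 0 0 0; 0.058 0 0 0 0 0 0; 0.058 0 0 0 0 0 0'
python3 -c "
from h import *
f=grab_frame('scene');save(f,'g1.png',(310,150,400,215),6)
go(.3685,.2914,.02,57.5)"
```

```text
clock: 3.43
position: [0.3685, 0.2914, 0.0331]
tool_rot: [-3.141, 0.0, 1.011]
force: [0.2, 0.1, 0.2]
grip_width: 0.058
finger_force: 0.0
clock: 4.1
position: [0.3686, 0.2916, 0.0264]
tool_rot: [3.142, -0.0, 1.01]
force: [1.0, 0.1, -0.5]
grip_width: 0.0584
finger_force: 0.0
clock: 4.77
position: [0.3686, 0.2915, 0.0223]
tool_rot: [3.142, -0.0, 1.01]
force: [0.4, 0.5, 0.9]
grip_width: 0.0578
finger_force: 0.0
t 4.82 pos [0.3686 0.2915 0.0224] rpy [ 1.800e+02 -1.000e-02  5.785e+01] F [-1.1  0.1  0.2] w 0.0577 ff 0.0
 shift mm [-0.2 -0.   2.4] turn deg [ 0.  -0.   0.4]
```

View pics/g1.png

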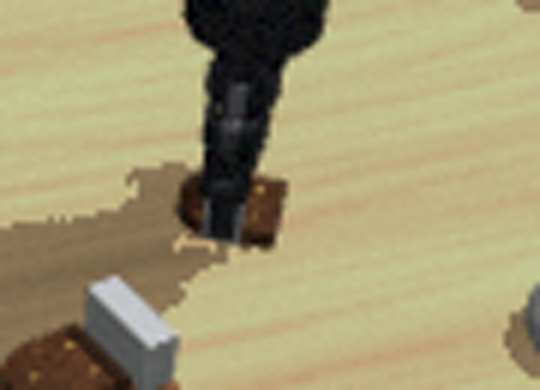

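The view shows the fingers straddling lift c, pads clear of both sides. I'll shift 5 mm towards the flat edge and close.

```bash
python3 -m crank '0.058 0.0025 0 0 0 0 0.3; 0.058 0.0025 0 0 0 0 0; 0.045 0 0 0 0 0 0; 0.045 0 0 0 0 0 0; 0.045 0 0 0 0 0 0; 0.045 0 0 0 0 0 0; 0.045 0 0 0 0 0 0; 0.045 0 0 0 0 0 0' 25
python3 -m crank '0.045 0 0 -0.015 0 0 0; 0.045 0 0 -0.015 0 0 0; 0.045 0 0 -0.015 0 0 0; 0.045 0 0 -0.015 0 0 0; 0.045 0 0 -0.015 0 0 0; 0.045 0 0 -0.015 0 0 0; 0.045 0 0 -0.01 0 0 0; 0.045 0 0 0 0 0 0' 25
python3 -c "
from h import *
yc=np.radians(103.2);e=np.array([np.cos(yc),np.sin(yc)])
t=np.array([.4913,.1398])+.005*e;print(t)
go(*t,.12,103.2)"
```

```text
clock: 5.48
position: [0.3717, 0.2964, 0.0225]
tool_rot: [3.141, -0.001, 1.005]
force: [0.3, 3.6, 5.6]
grip_width: 0.0487
finger_force: 25.1
clock: 6.15
position: [0.3717, 0.2962, 0.1237]
tool_rot: [3.141, -0.002, 1.005]
force: [0.0, 0.6, -0.6]
grip_width: 0.0491
finger_force: 26.5
[0.49015825 0.14466789]
t 6.15 pos [0.3717 0.2962 0.1237] rpy [ 1.7998e+02 -1.1000e-01  5.7560e+01] F [ 0.   0.6 -0.6] w 0.0491 ff 26.5
 shift mm [-64.3 181.2   3.6] turn deg [  0.1  -0.1 -45.6]
```

```bash
python3 -m crank '0.045 -0.008 0.0226 0 0 0 0; 0.045 -0.008 0.0226 0 0 0 0; 0.045 -0.008 0.0226 0 0 0 0; 0.045 -0.008 0.0226 0 0 0 0; 0.045 -0.008 0.0226 0 0 0 0; 0.045 -0.008 0.0226 0 0 0 0; 0.045 -0.008 0.0226 0 0 0 0; 0.045 -0.008 0.0226 0 0 0 0'
python3 -m crank '0.045 0 0 0 0 0 -5.7; 0.045 0 0 0 0 0 -5.7; 0.045 0 0 0 0 0 -5.7; 0.045 0 0 0 0 0 -5.7; 0.045 0 0 0 0 0 -5.7; 0.045 0 0 0 0 0 -5.7; 0.045 0 0 0 0 0 -5.7; 0.045 0 0 0 0 0 -5.7'
python3 -m crank '0.045 0 0 0.005 0 0 0; 0.045 0 0 0.01 0 0 0; 0.045 0 0 0.01 0 0 0; 0.045 0 0 0.01 0 0 0; 0.045 0 0 0.01 0 0 0; 0.045 0 0 0.005 0 0 0; 0.045 0 0 0 0 0 0; 0.045 0 0 0 0 0 0'
python3 -c "
from h import *
go(.4902,.1447,.0525,103.2)"
```

```text
clock: 6.82
position: [0.4898, 0.1436, 0.1215]
tool_rot: [-3.141, 0.001, 1.005]
force: [0.3, 0.6, -0.9]
grip_width: 0.049
finger_force: 26.5
clock: 7.48
position: [0.4891, 0.1447, 0.1215]
tool_rot: [-3.141, -0.0, 1.805]
force: [-0.2, 0.6, 0.1]
grip_width: 0.0491
finger_force: 26.5
clock: 8.15
position: [0.4894, 0.1446, 0.072]
tool_rot: [-3.141, 0.0, 1.8]
force: [-0.0, 1.4, 0.1]
grip_width: 0.0492
finger_force: 26.5
t 8.15 pos [0.4894 0.1446 0.072 ] rpy [-1.7996e+02  2.0000e-02  1.0313e+02] F [-0.   1.4  0.1] w 0.0492 ff 26.5
 shift mm [-0.1  0.8 19.5] turn deg [-0.   0.  -0.1]
```

```bash
python3 -m crank '0.045 0 0.0008 0.005 0 0 0; 0.045 0 0 0.005 0 0 0; 0.045 0 0 0.004 0 0 0; 0.045 0 0 0.003 0 0 0; 0.045 0 0 0.001 0 0 0; 0.045 0 0 0.001 0 0 0; 0.045 0 0 0 0 0 0; 0.045 0 0 0 0 0 0'
python3 -m crank '0.045 0 0 0.0005 0 0 0; 0.045 0 0 0 0 0 0; 0.045 0 0 0.0005 0 0 0; 0.045 0 0 0 0 0 0; 0.045 0 0 0.0005 0 0 0; 0.045 0 0 0 0 0 0; 0.045 0 0 0 0 0 0; 0.045 0 0 0 0 0 0'
python3 -c "
from h import *
f=grab_frame('scene');save(f,'g2.png',(280,170,370,235),6)
go(.4902,.1447,.0505,103.2)"
```

```text
clock: 8.82
position: [0.4904, 0.1449, 0.0534]
tool_rot: [3.141, 0.0, 1.8]
force: [-1.0, 0.3, -0.2]
grip_width: 0.049
finger_force: 26.5
clock: 9.48
position: [0.4903, 0.1449, 0.0518]
tool_rot: [-3.142, 0.0, 1.8]
force: [-0.4, -0.4, -0.8]
grip_width: 0.0485
finger_force: 26.5
t 9.53 pos [0.4903 0.1449 0.0518] rpy [180.     0.   103.16] F [ 1.4  0.3 -1. ] w 0.0489 ff 26.5
 shift mm [-0.2 -0.1  1.3] turn deg [ 0.  0. -0.]
```

View pics/g2.png

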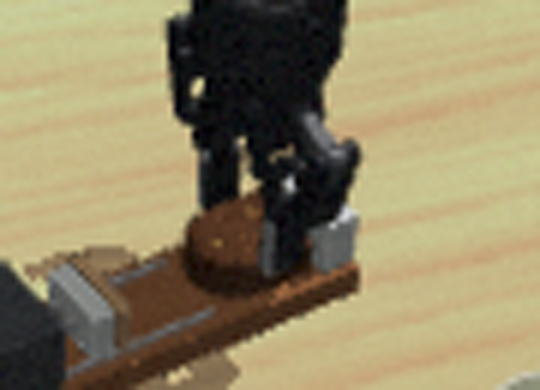

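The lift sits over lift a, nose overhang even, about 1 mm above. Now I lower and release.

```bash
python3 -m crank '0.045 0 0 0.0005 0 0 0; 0.045 0 0 0.0005 0 0 0; 0.045 0 0 0.0003 0 0 0; 0.045 0 0 0 0 0 0; 0.045 0 0 0 0 0 0; 0.06 0 0 0 0 0 0; 0.06 0 0 0 0 0 0; 0.06 0 0 0 0 0 0'
python3 -m crank '0.06 0 0 0 0 0 0; 0.06 0 0 -0.01 0 0 0; 0.06 0 0 -0.02 0 0 0; 0.06 0 0 -0.02 0 0 0; 0.06 0 0 -0.02 0 0 0; 0.06 0 0 -0.02 0 0 0; 0.06 0 0 -0.02 0 0 0; 0.06 0 0 -0.01 0 0 0'
python3 -c "
from h import *
y=np.radians(79)
go(.3668+.005*np.cos(y),-.3216+.005*np.sin(y),.17,79)"
```

```text
clock: 10.2
position: [0.4903, 0.1449, 0.0505]
tool_rot: [3.142, 0.0, 1.8]
force: [0.2, 1.0, -0.2]
grip_width: 0.06
finger_force: 0.0
clock: 10.87
position: [0.4909, 0.145, 0.1732]
tool_rot: [3.139, -0.001, 1.8]
force: [1.1, -0.6, 1.1]
grip_width: 0.06
finger_force: 0.0
t 10.87 pos [0.4909 0.145  0.1732] rpy [ 1.7986e+02 -3.0000e-02  1.0314e+02] F [ 1.1 -0.6  1.1] w 0.06 ff 0.0
 shift mm [-421.6 -224.8    2.4] turn deg [ 0.1 -0.1 24.1]
```

```bash
python3 -m crank '0.06 -0.0264 -0.014 0 0 0 0; 0.06 -0.0264 -0.014 0 0 0 0; 0.06 -0.0264 -0.014 0 0 0 0; 0.06 -0.0264 -0.014 0 0 0 0; 0.06 -0.0264 -0.014 0 0 0 0; 0.06 -0.0264 -0.014 0 0 0 0; 0.06 -0.0264 -0.014 0 0 0 0; 0.06 -0.0264 -0.014 0 0 0 0'
python3 -m crank '0.06 -0.0264 -0.014 0 0 0 0; 0.06 -0.0264 -0.014 0 0 0 0; 0.06 -0.0264 -0.014 0 0 0 0; 0.06 -0.0264 -0.014 0 0 0 0; 0.06 -0.0264 -0.014 0 0 0 0; 0.06 -0.0264 -0.014 0 0 0 0; 0.06 -0.0264 -0.014 0 0 0 0; 0.06 -0.0264 -0.014 0 0 0 0'
python3 -m crank '0.06 0 0 0.01 0 0 6; 0.06 0 0 0.01 0 0 6; 0.06 0 0 0.01 0 0 6; 0.06 0 0 0.01 0 0 6; 0.06 0 0 0.01 0 0 0; 0.06 0 0 0.01 0 0 0; 0.06 0 0 0.01 0 0 0; 0.06 0 0 0 0 0 0'
python3 - <<'E'
from h import *
y=np.radians(79)
go(.3668+.005*np.cos(y),-.3216+.005*np.sin(y),.0225,79)
f=grab_frame("top"); np.savez("top1.npz",**f)
a=np.radians(103.7)
im,p=nails(f,(.4916,.1394),103.7,.038); print(p.round(1).tolist())
im2,p2=nails(dict(np.load("top0.npz")),(.4916,.1394),103.7,.028); print(p2.round(1).tolist())
s=grab_frame("scene")["pixels"][170:235,280:370]
cv2.imwrite("pics/s1.png",np.vstack([cv2.resize(np.uint8(np.clip(np.hstack([im2,im])[:,:,::-1]*1.8,0,255)),(540,240)),cv2.resize(s[:,:,::-1],(540,350))]))
E
```

```text
clock: 11.53
position: [0.4286, -0.0875, 0.1707]
tool_rot: [3.141, -0.0, 1.8]
force: [0.1, -0.7, 0.1]
grip_width: 0.0602
finger_force: 0.0
clock: 12.2
position: [0.3676, -0.3187, 0.1707]
tool_rot: [3.142, -0.0, 1.8]
force: [1.0, -0.3, -0.3]
grip_width: 0.0598
finger_force: 0.0
clock: 12.87
position: [0.3677, -0.3169, 0.0989]
tool_rot: [-3.14, -0.001, 1.384]
force: [-0.0, 0.4, 0.3]
grip_width: 0.06
finger_force: 0.0
t 12.87 pos [ 0.3677 -0.3169  0.0989] rpy [-1.799e+02 -5.000e-02  7.931e+01] F [-0.   0.4  0.3] w 0.06 ff 0.0
 shift mm [ 0.1  0.1 76.4] turn deg [-0.1 -0.1  0.3]
[[14.5, 12.4], [-14.4, 0.5], [14.6, -11.6]]
[[-13.5, -0.5], [15.5, -12.1], [14.1, 11.9]]
```

View pics/s1.png

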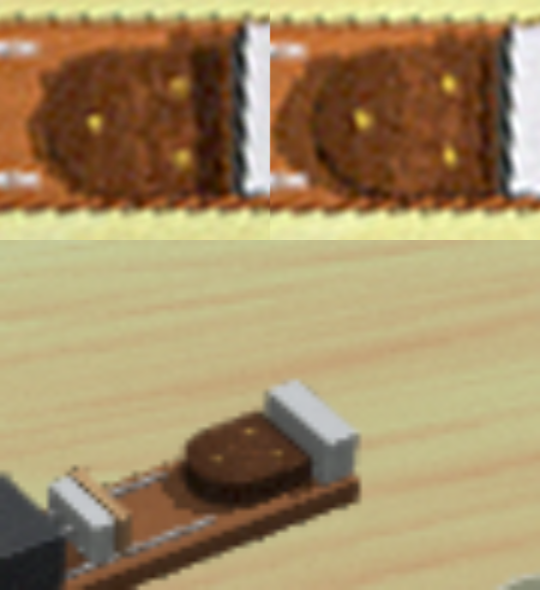

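Lift c lies on lift a with its nails within 1 mm of a's and its edges flush. Next is lift b.

```bash
python3 -m crank '0.06 0 0 0.012 0 0 0.3; 0.06 0 0 0.012 0 0 0; 0.06 0 0 0.012 0 0 0; 0.06 0 0 0.012 0 0 0; 0.06 0 0 0.012 0 0 0; 0.06 0 0 0.008 0 0 0; 0.06 0 0 0.005 0 0 0; 0.06 0 0 0.003 0 0 0'
python3 -m crank '0.06 0 0 0 0 0 0; 0.06 0 0 0 0 0 0; 0.045 0 0 0 0 0 0; 0.045 0 0 0 0 0 0; 0.045 0 0 0 0 0 0; 0.045 0 0 0 0 0 0; 0.045 0 0 0 0 0 0; 0.045 0 0 0 0 0 0' 25
python3 -m crank '0.045 0 0 -0.018 0 0 0; 0.045 0 0 -0.018 0 0 0; 0.045 0 0 -0.018 0 0 0; 0.045 0 0 -0.018 0 0 0; 0.045 0 0 -0.018 0 0 0; 0.045 0 0 -0.018 0 0 0; 0.045 0 0 -0.018 0 0 0; 0.045 0 0 0 0 0 0'
python3 - <<'E'
from h import *
go(.4902,.1447,.15,103.2)
E
```

```text
clock: 13.63
position: [0.3683, -0.3175, 0.0244]
tool_rot: [3.142, -0.0, 1.377]
force: [0.3, 0.2, 0.4]
grip_width: 0.0598
finger_force: 0.0
clock: 14.3
position: [0.3685, -0.3176, 0.0252]
tool_rot: [3.141, 0.0, 1.376]
force: [-1.1, 2.0, 8.6]
grip_width: 0.0482
finger_force: 24.3
clock: 14.97
position: [0.3693, -0.3182, 0.1536]
tool_rot: [3.137, 0.001, 1.376]
force: [0.5, -0.8, 0.6]
grip_width: 0.0481
finger_force: 25.8
t 14.97 pos [ 0.3693 -0.3182  0.1536] rpy [1.7976e+02 7.0000e-02 7.8850e+01] F [ 0.5 -0.8  0.6] w 0.0481 ff 25.8
 shift mm [477.5  29.1   3.1] turn deg [  0.2   0.1 -24.3]
```

```bash
python3 -m crank '0.045 0.0298 0.0018 0 0 0 0; 0.045 0.0298 0.0018 0 0 0 0; 0.045 0.0298 0.0018 0 0 0 0; 0.045 0.0298 0.0018 0 0 0 0; 0.045 0.0298 0.0018 0 0 0 0; 0.045 0.0298 0.0018 0 0 0 0; 0.045 0.0298 0.0018 0 0 0 0; 0.045 0.0298 0.0018 0 0 0 0'
python3 -m crank '0.045 0.0298 0.0018 0 0 0 0; 0.045 0.0298 0.0018 0 0 0 0; 0.045 0.0298 0.0018 0 0 0 0; 0.045 0.0298 0.0018 0 0 0 0; 0.045 0.0298 0.0018 0 0 0 0; 0.045 0.0298 0.0018 0 0 0 0; 0.045 0.0298 0.0018 0 0 0 0; 0.045 0.0298 0.0018 0 0 0 0'
python3 -m crank '0.045 0 0 0.01 0 0 -6; 0.045 0 0 0.01 0 0 -6; 0.045 0 0 0.01 0 0 -6; 0.045 0 0 0.01 0 0 -6.2; 0.045 0 0 0.01 0 0 0; 0.045 0 0 0.01 0 0 0; 0.045 0 0 0 0 0 0; 0.045 0 0 0 0 0 0'
python3 - <<'E'
from h import *
go(.4904,.1437,.0655,103.2)
f=grab_frame("scene");save(f,'g3.png',(270,140,370,235),6)
E
```

```text
clock: 15.63
position: [0.4286, -0.0847, 0.1505]
tool_rot: [3.141, -0.0, 1.376]
force: [0.5, -0.8, 0.5]
grip_width: 0.0478
finger_force: 25.8
clock: 16.3
position: [0.4887, 0.1465, 0.1505]
tool_rot: [3.142, -0.0, 1.377]
force: [-0.9, 0.3, 0.6]
grip_width: 0.0482
finger_force: 25.8
clock: 16.97
position: [0.4885, 0.1446, 0.0901]
tool_rot: [-3.141, 0.0, 1.796]
force: [-0.2, 0.4, 0.3]
grip_width: 0.0478
finger_force: 25.9
t 16.97 pos [0.4885 0.1446 0.0901] rpy [-1.7994e+02  2.0000e-02  1.0289e+02] F [-0.2  0.4  0.3] w 0.0478 ff 25.9
 shift mm [-1.3  1.7 24.6] turn deg [-0.1  0.  -0.3]
```

View pics/g3.png

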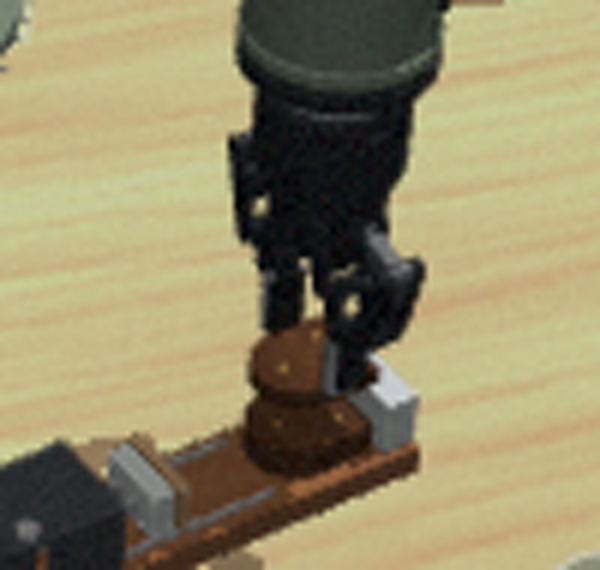

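Lift b hangs level in the fingers, with the nose same way above the pile at (300,360). No pictures are left to view. I'll creep down by force.

```bash
python3 -m crank '0.045 -0.0013 0.0017 0.006 0 0 -0.3; 0.045 0 0 0.006 0 0 0; 0.045 0 0 0.006 0 0 0; 0.045 0 0 0.005 0 0 0; 0.045 0 0 0.002 0 0 0; 0.045 0 0 0 0 0 0; 0.045 0 0 0 0 0 0; 0.045 0 0 0 0 0 0'
python3 -m crank '0.045 0 0 0.0005 0 0 0; 0.045 0 0 0 0 0 0; 0.045 0 0 0.0005 0 0 0; 0.045 0 0 0 0 0 0; 0.045 0 0 0.0005 0 0 0; 0.045 0 0 0 0 0 0; 0.045 0 0 0 0 0 0; 0.045 0 0 0 0 0 0'
python3 - <<'E'
from h import *
go(.4904,.1437,.0605,103.2)
E
```

```text
clock: 17.68
position: [0.4908, 0.144, 0.0656]
tool_rot: [3.141, 0.0, 1.804]
force: [0.5, -0.2, -0.9]
grip_width: 0.0481
finger_force: 25.9
clock: 18.35
position: [0.4907, 0.1439, 0.064]
tool_rot: [-3.142, 0.0, 1.804]
force: [-0.3, 0.1, -1.2]
grip_width: 0.0478
finger_force: 25.9
t 18.35 pos [0.4907 0.1439 0.064 ] rpy [-180.      0.    103.35] F [-0.3  0.1 -1.2] w 0.0478 ff 25.9
 shift mm [-0.2 -0.3  3.5] turn deg [-0.   0.   0.2]
```

```bash
python3 -m crank '0.045 0 -0.0002 0.0005 0 0 0; 0.045 0 0 0 0 0 0; 0.045 0 0 0.0005 0 0 0; 0.045 0 0 0 0 0 0; 0.045 0 0 0 0 0 0; 0.045 0 0 0 0 0 0; 0.045 0 0 0 0 0 0; 0.045 0 0 0 0 0 0'
python3 -m crank '0.045 0 0 0.0005 0 0 0; 0.045 0 0 0 0 0 0; 0.045 0 0 0 0 0 0; 0.045 0 0 0 0 0 0; 0.045 0 0 0.0003 0 0 0; 0.045 0 0 0 0 0 0; 0.045 0 0 0 0 0 0; 0.045 0 0 0 0 0 0'
```

```text
clock: 19.02
position: [0.4905, 0.1439, 0.0633]
tool_rot: [3.141, -0.0, 1.804]
force: [-2.9, -0.5, 8.3]
grip_width: 0.0481
finger_force: 28.2
clock: 19.68
position: [0.4905, 0.1439, 0.0631]
tool_rot: [3.141, -0.0, 1.804]
force: [-6.3, -0.7, 25.0]
grip_width: 0.0481
finger_force: 31.5
```

```bash
python3 -m crank '0.045 0 0 -0.0006 0 0 0; 0.045 0 0 -0.0003 0 0 0; 0.045 0 0 0 0 0 0; 0.045 0 0 0 0 0 0; 0.06 0 0 0 0 0 0; 0.06 0 0 0 0 0 0; 0.06 0 0 0 0 0 0; 0.06 0 0 0 0 0 0'
python3 -m crank '0.06 0 0 -0.005 0 0 0; 0.06 0 0 -0.02 0 0 0; 0.06 0 0 -0.02 0 0 0; 0.06 0 0 -0.02 0 0 0; 0.06 -0.04 0 -0.01 0 0 0; 0.06 -0.04 0 0 0 0 0; 0.06 -0.04 0 0 0 0 0; 0.06 -0.04 0 0 0 0 0'
python3 - <<'E'
from h import *
go(.4904,.1437,.0605,103.2)
f=grab_frame("top"); np.savez("top2.npz",**f); im,p=nails(f,(.4916,.1394),103.7,.048); print(p.round(1).tolist())
V=im.max(2); print([int(v) for v in V[70:90].mean(0)[::4]])
P=cloud(f); print(P[222:242:3,214:236:3,2].round(3))
E
```

```text
clock: 20.35
position: [0.4904, 0.1439, 0.063]
tool_rot: [-3.141, 0.0, 1.804]
force: [-0.4, 0.4, -0.4]
grip_width: 0.0603
finger_force: 0.0
clock: 21.02
position: [0.5276, -0.0133, 0.1388]
tool_rot: [3.141, 0.0, 1.805]
force: [1.2, 0.1, 0.4]
grip_width: 0.0601
finger_force: 0.0
t 21.02 pos [ 0.5276 -0.0133  0.1388] rpy [179.96   0.   103.41] F [1.2 0.1 0.4] w 0.0601 ff 0.0
 shift mm [1.613e+02 1.000e-01 7.830e+01] turn deg [0.  0.  0.2]
[[16.0, -11.5], [15.5, 12.4], [-13.5, -0.0]]
[70, 73, 70, 69, 70, 73, 69, 43, 36, 52, 58, 57, 57, 56, 58, 80, 91, 68, 60, 62, 67, 63, 66, 72, 68, 68, 73, 74, 71, 74, 72, 74, 69, 66, 63, 64, 66, 56, 33, 61, 132, 146, 142, 140, 141]
[[ 4.800e-02  4.900e-02  4.700e-02  5.100e-02  5.000e-02  4.000e-02
   1.900e-02  1.900e-02]
 [ 5.100e-02  4.900e-02  4.800e-02  5.200e-02  4.600e-02  4.900e-02
   1.900e-02  2.200e-02]
 [ 4.800e-02  5.000e-02  5.100e-02  4.500e-02  4.900e-02  5.000e-02
   4.600e-02  1.600e-02]
 [ 5.600e-02  5.000e-02  5.200e-02  4.800e-02  5.200e-02  5.000e-02
   4.600e-02  1.800e-02]
 [ 4.800e-02  5.000e-02  4.900e-02  4.700e-02  5.000e-02  4.800e-02
   2.900e-02  2.400e-02]
 [ 4.900e-02  4.400e-02  5.200e-02  5.000e-02  4.800e-02  3.700e-02
   1.700e-02  1.700e-02]
 [ 4.700e-02  4.900e-02  1.125e+00  2.200e-02  1.500e-02  8.000e-03
  -1.000e-03 -2.000e-03]]
```

```bash
cat >> h.py <<'E'
def jaw(z=.049):
    f=grab_frame("top"); O=np.array([.5153,.0422])+np.array([.002,.0005])
    im=rectify(f,O,103.4,z,-.03,.16).astype(int); r=im[60:100].mean(0); V=r.max(1); S=(r[:,0]-r[:,2])
    t=np.where((V>105)&(S>45))[0]*.5-30; g=np.where((V>105)&(S<25))[0]*.5-30
    print("tan y:",t[[0,-1]] if len(t) else t, len(t)," grey:",g.tolist()[::6]); print(" V:",V.astype(int)[::8].tolist())
E
python3 - <<'E'
from h import *
go(.5515,-.1158,.10,103.6)
jaw()
E
```

```text
t 21.07 pos [ 0.5288 -0.0223  0.1392] rpy [179.92   0.24 102.92] F [ -2.4 -12.1  -0.7] w 0.0599 ff 0.0
 shift mm [-96.    1.2  39.6] turn deg [ 0.1  0.2 -0.7]
tan y: [29.  51.5] 46  grey: [134.5, 137.5, 140.5, 143.5, 146.5, 149.5, 152.5]
 V: [60, 61, 61, 60, 59, 59, 58, 56, 55, 53, 57, 64, 73, 77, 96, 110, 113, 114, 113, 113, 116, 79, 70, 72, 72, 45, 51, 58, 57, 79, 64, 64, 61, 72, 73, 70, 81, 75, 62, 64, 44, 103, 144, 142, 142, 139, 126, 140]
```

```bash
python3 -m crank '0.083 -0.02 0 0 0 0 0; 0.083 -0.02 0 0 0 0 0; 0.083 -0.02 0 0 0 0 0; 0.083 -0.02 0 0 0 0 0; 0.083 -0.02 0 0.01 0 0 0; 0.083 -0.005 0 0.01 0 0 0; 0.083 0 0 0.01 0 0 0; 0.083 0 0 0.005 0 0 0'
python3 -m crank '0.083 0 0 0 0 0 0; 0.083 0 0 0 0 0 0; 0.083 0 0 0 0 0 0; 0.083 0 0 0 0 0 0; 0.083 0 0 0 0 0 0; 0.083 0 0 0 0 0 0; 0.083 0 0 0 0 0 0; 0.083 0 0 0 0 0 0'
python3 - <<'E'
from h import *
go(.5515,-.1158,.045,103.6)
jaw()
s=grab_frame("scene"); np.savez("s3.npz",**s)
# grips from scene: black pixels, cast onto z=.062
hsv=cv2.cvtColor(s["pixels"],cv2.COLOR_RGB2HSV)
E
```

```text
clock: 21.78
position: [0.551, -0.1133, 0.1018]
tool_rot: [-3.14, -0.001, 1.804]
force: [-0.8, 0.7, 0.2]
grip_width: 0.0828
finger_force: 0.0
clock: 22.45
position: [0.5517, -0.1139, 0.1032]
tool_rot: [3.142, 0.0, 1.804]
force: [-0.1, 0.5, -0.7]
grip_width: 0.083
finger_force: 0.0
t 22.45 pos [ 0.5517 -0.1139  0.1032] rpy [180.     0.   103.36] F [-0.1  0.5 -0.7] w 0.083 ff 0.0
 shift mm [-1.8 -0.6 58.2] turn deg [ 0.   0.  -0.2]
tan y: [-24. 157.] 91  grey: [-4.5, -1.5, 1.5, 4.5, 7.5, 135.5, 138.5, 141.5, 144.5, 147.5, 150.5]
 V: [56, 88, 115, 97, 98, 83, 71, 154, 148, 152, 133, 150, 114, 119, 118, 120, 118, 117, 118, 118, 121, 81, 74, 75, 76, 48, 53, 61, 59, 81, 68, 68, 65, 74, 77, 73, 85, 78, 65, 67, 45, 108, 150, 147, 148, 145, 132, 145]
```

```bash
python3 -m crank '0.083 -0.0018 -0.0006 0.008 0 0 0; 0.083 0 0 0.008 0 0 0; 0.083 0 0 0.008 0 0 0; 0.083 0 0 0.008 0 0 0; 0.083 0 0 0.008 0 0 0; 0.083 0 0 0.008 0 0 0; 0.083 0 0 0.006 0 0 0; 0.083 0 0 0.004 0 0 0' 20
python3 -m crank '0.072 0 0 0 0 0 0; 0.068 0 0 0 0 0 0; 0.064 0 0 0 0 0 0; 0.062 0 0 0 0 0 0; 0.06 0 0 0 0 0 0; 0.058 0 0 0 0 0 0; 0.056 0 0 0 0 0 0; 0.056 0 0 0 0 0 0' 20
python3 - <<'E'
from h import *
go(.5515,-.1158,.045,103.6)
jaw()
E
```

```text
clock: 23.22
position: [0.5512, -0.1158, 0.0441]
tool_rot: [-3.141, -0.0, 1.804]
force: [-0.0, -1.0, 0.6]
grip_width: 0.0829
finger_force: 0.0
clock: 23.88
position: [0.5543, -0.1154, 0.0466]
tool_rot: [3.136, 0.002, 1.805]
force: [10.6, 4.1, 6.8]
grip_width: 0.0563
finger_force: 4.9
t 23.88 pos [ 0.5543 -0.1154  0.0466] rpy [1.7969e+02 9.0000e-02 1.0341e+02] F [10.6  4.1  6.8] w 0.0563 ff 4.9
 shift mm [ 0.3 -2.8  1.6] turn deg [ 0.3  0.1 -0.2]
tan y: [-23.5 156.5] 88  grey: [-2.5, 0.5, 3.5, 6.5, 9.5, 135.5, 138.5, 141.5, 144.5, 147.5, 150.5]
 V: [57, 88, 123, 100, 94, 93, 72, 126, 149, 150, 114, 148, 130, 119, 118, 118, 118, 117, 118, 118, 120, 82, 71, 75, 76, 47, 54, 59, 60, 81, 67, 69, 65, 73, 73, 74, 84, 78, 64, 68, 46, 107, 149, 147, 148, 145, 132, 146]
```

```bash
python3 -m crank '0.054 0 0.002 0 0 0 0; 0.052 0 0.002 0 0 0 0; 0.05 0 0 0 0 0 0; 0.047 0 0 0 0 0 0; 0.044 0 0 0 0 0 0; 0.041 0 0 0 0 0 0; 0.038 0 0 0 0 0 0; 0.037 0 0 0 0 0 0' 20
python3 -m crank '0.036 0 0 0 0 0 0; 0.036 0 0 0 0 0 0; 0.036 0 0 0 0 0 0; 0.036 0 0 0 0 0 0; 0.036 0 0 0 0 0 0; 0.036 0 0 0 0 0 0; 0.036 0 0 0 0 0 0; 0.036 0 0 0 0 0 0' 20
python3 - <<'E'
from h import *
go(.5515,-.1158,.045,103.6)
jaw()
E
```

```text
clock: 24.6
position: [0.5554, -0.1153, 0.0461]
tool_rot: [3.141, 0.0, 1.804]
force: [-3.6, -1.3, 11.1]
grip_width: 0.0373
finger_force: 14.7
clock: 25.27
position: [0.5555, -0.1153, 0.0461]
tool_rot: [3.141, 0.0, 1.804]
force: [-4.6, -2.2, 12.2]
grip_width: 0.037
finger_force: 19.3
t 25.27 pos [ 0.5555 -0.1153  0.0461] rpy [1.7997e+02 3.0000e-02 1.0333e+02] F [-4.6 -2.2 12.2] w 0.037 ff 19.3
 shift mm [ 0.5 -4.   1.1] turn deg [ 0.   0.  -0.3]
tan y: [-18.   51.5] 57  grey: [-24.5, -21.5, -13.5, 15.0, 18.0, 21.0, 24.0, 134.0, 137.0, 140.0, 143.0, 146.0, 149.0, 152.0]
 V: [57, 85, 124, 111, 125, 119, 107, 96, 96, 86, 72, 121, 148, 151, 112, 148, 132, 116, 118, 118, 120, 81, 74, 74, 77, 47, 53, 60, 61, 81, 68, 68, 65, 73, 75, 73, 85, 76, 66, 69, 46, 106, 150, 146, 148, 145, 132, 145]
```

```bash
python3 -m crank '0.05 0 -0.001 0 0 0 0; 0.065 0 0 0 0 0 0; 0.075 0 0 0 0 0 0; 0.083 0 0 0 0 0 0; 0.083 0 0 0 0 0 0; 0.083 0 0 0 0 0 0; 0.083 0 0 0 0 0 0; 0.083 0 0 0 0 0 0' 20
python3 -m crank '0.07 0 0 0 0 0 0; 0.065 0 0 0 0 0 0; 0.06 0 0 0 0 0 0; 0.056 0 0 0 0 0 0; 0.052 0 0 0 0 0 0; 0.048 0 0 0 0 0 0; 0.044 0 0 0 0 0 0; 0.04 0 0 0 0 0 0' 20
python3 -m crank '0.036 0 0 0 0 0 0; 0.036 0 0 0 0 0 0; 0.036 0 0 0 0 0 0; 0.036 0 0 0 0 0 0; 0.036 0 0 0 0 0 0; 0.036 0 0 0 0 0 0; 0.036 0 0 0 0 0 0; 0.036 0 0 0 0 0 0' 20
python3 - <<'E'
from h import *
jaw()
E
```

```text
clock: 25.98
position: [0.5544, -0.1151, 0.0451]
tool_rot: [-3.141, -0.0, 1.804]
force: [-0.0, 0.4, 0.2]
grip_width: 0.0831
finger_force: 0.0
clock: 26.65
position: [0.5554, -0.1153, 0.0458]
tool_rot: [3.14, 0.001, 1.804]
force: [2.7, 0.2, 8.8]
grip_width: 0.04
finger_force: 6.4
clock: 27.32
position: [0.5554, -0.1154, 0.0459]
tool_rot: [3.14, 0.001, 1.804]
force: [1.9, -0.4, 11.5]
grip_width: 0.0372
finger_force: 18.8
tan y: [-17.5 157. ] 32  grey: [-23.5, -20.5, -12.5, -4.5, 4.0, 7.0, 35.0, 38.0, 41.0, 44.0, 135.0, 138.0, 141.0, 144.0, 147.0, 150.0, 153.0]
 V: [56, 86, 128, 115, 118, 116, 112, 121, 112, 121, 124, 97, 94, 98, 83, 55, 152, 148, 156, 118, 153, 90, 72, 75, 78, 46, 54, 61, 59, 82, 66, 71, 65, 73, 76, 72, 87, 77, 66, 68, 46, 107, 150, 147, 147, 146, 132, 145]
```

```bash
python3 -m crank '0.05 0 0 0 0 0 0; 0.065 0 0 0 0 0 0; 0.075 0 0 0 0 0 0; 0.083 0 0 0 0 0 0; 0.083 0 0 0 0 0 0; 0.083 0 0 0 0 0 0; 0.083 0 0 0 0 0 0; 0.083 0 0 0 0 0 0' 20
python3 -m crank '0.07 0 0 0 0 0 0; 0.065 0 0 0 0 0 0; 0.06 0 0 0 0 0 0; 0.056 0 0 0 0 0 0; 0.053 0 0 0 0 0 0; 0.05 0 0 0 0 0 0; 0.047 0 0 0 0 0 0; 0.045 0 0 0 0 0 0' 20
python3 -m crank '0.043 0 0 0 0 0 0; 0.042 0 0 0 0 0 0; 0.041 0 0 0 0 0 0; 0.04 0 0 0 0 0 0; 0.04 0 0 0 0 0 0; 0.04 0 0 0 0 0 0; 0.04 0 0 0 0 0 0; 0.04 0 0 0 0 0 0' 20
python3 - <<'E'
from h import *
jaw()
E
```

```text
clock: 28.03
position: [0.5543, -0.1152, 0.0451]
tool_rot: [-3.141, -0.0, 1.804]
force: [-0.2, 0.1, -0.2]
grip_width: 0.0832
finger_force: 0.0
clock: 28.7
position: [0.5553, -0.1152, 0.0457]
tool_rot: [3.14, 0.001, 1.804]
force: [2.9, 1.2, 9.8]
grip_width: 0.045
finger_force: 6.3
clock: 29.37
position: [0.5554, -0.1154, 0.0458]
tool_rot: [3.14, 0.001, 1.804]
force: [2.8, -0.1, 10.8]
grip_width: 0.0403
finger_force: 7.1
tan y: [-21. 157.] 33  grey: [-25.5, -17.5, -14.5, -6.5, 1.5, 9.5, 12.5, 20.5, 48.5, 51.5, 54.5, 57.5, 134.0, 137.0, 140.0, 143.0, 146.0, 149.0, 152.0]
 V: [55, 93, 118, 109, 122, 109, 126, 106, 129, 111, 122, 111, 117, 119, 113, 97, 95, 94, 82, 75, 152, 147, 143, 135, 151, 51, 52, 60, 59, 82, 67, 69, 64, 74, 75, 74, 85, 77, 65, 69, 44, 107, 150, 147, 147, 144, 132, 145]
```

```bash
python3 -m crank '0.039 0 0 0 0 0 0; 0.039 0 0 0 0 0 0; 0.038 0 0 0 0 0 0; 0.038 0 0 0 0 0 0; 0.037 0 0 0 0 0 0; 0.037 0 0 0 0 0 0; 0.037 0 0 0 0 0 0; 0.037 0 0 0 0 0 0' 20
python3 - <<'E'
from h import *
jaw()
E
```

```text
clock: 30.08
position: [0.5554, -0.1153, 0.0459]
tool_rot: [3.14, 0.001, 1.804]
force: [2.4, -0.5, 12.2]
grip_width: 0.0374
finger_force: 14.6
tan y: [-18.  157.5] 30  grey: [-24.5, -21.5, -14.0, -6.0, -3.0, 5.0, 13.0, 21.0, 49.5, 52.5, 55.5, 58.5, 61.5, 135.5, 138.5, 141.5, 144.5, 147.5, 150.5, 153.5]
 V: [57, 85, 126, 111, 126, 118, 118, 117, 108, 113, 112, 126, 108, 131, 112, 107, 95, 92, 98, 62, 132, 149, 150, 110, 150, 111, 49, 61, 59, 78, 67, 68, 76, 79, 81, 77, 81, 83, 68, 68, 46, 107, 149, 146, 148, 145, 132, 145]
```

```bash
python3 -m crank '0.05 0 0 0 0 0 0; 0.065 0 0 0 0 0 0; 0.075 0 0 0 0 0 0; 0.083 0 0 0 0 0 0; 0.083 0 0 0 0 0 0; 0.083 0 0 0 0 0 0; 0.083 0 0 0 0 0 0; 0.083 0 0 0 0 0 0' 20
python3 -m crank '0.07 0 0 0 0 0 0; 0.064 0 0 0 0 0 0; 0.06 0 0 0 0 0 0; 0.058 0 0 0 0 0 0; 0.056 0 0 0 0 0 0; 0.055 0 0 0 0 0 0; 0.054 0 0 0 0 0 0; 0.054 0 0 0 0 0 0' 20
python3 -m crank '0.053 0 0 0 0 0 0; 0.053 0 0 0 0 0 0; 0.052 0 0 0 0 0 0; 0.052 0 0 0 0 0 0; 0.051 0 0 0 0 0 0; 0.051 0 0 0 0 0 0; 0.051 0 0 0 0 0 0; 0.051 0 0 0 0 0 0' 20
python3 - <<'E'
from h import *
jaw()
E
```

```text
clock: 30.8
position: [0.5543, -0.1151, 0.0451]
tool_rot: [-3.141, -0.0, 1.804]
force: [-0.0, 0.0, -0.3]
grip_width: 0.0828
finger_force: 0.0
clock: 31.47
position: [0.5554, -0.1151, 0.0457]
tool_rot: [3.14, 0.001, 1.804]
force: [4.6, 1.1, 6.3]
grip_width: 0.054
finger_force: 5.4
clock: 32.13
position: [0.5554, -0.1152, 0.0457]
tool_rot: [3.14, 0.001, 1.804]
force: [4.1, 1.7, 8.3]
grip_width: 0.0509
finger_force: 5.7
tan y: [-23.5 157.5] 39  grey: [-20.0, -17.0, -9.0, -1.0, 7.0, 10.0, 18.0, 26.0, 54.0, 57.0, 60.0, 63.0, 134.0, 137.0, 140.0, 143.0, 146.0, 149.0, 152.0]
 V: [55, 83, 116, 130, 112, 123, 110, 117, 118, 101, 123, 100, 124, 117, 123, 116, 111, 92, 98, 95, 65, 131, 148, 152, 100, 151, 110, 57, 60, 57, 84, 68, 67, 67, 78, 74, 84, 88, 79, 66, 59, 105, 150, 147, 148, 145, 131, 145]
```

Jaw has moved about 4 mm and isn't loaded yet. I'll continue in small steps.

```bash
python3 -m crank '0.05 0 0 0 0 0 0; 0.05 0 0 0 0 0 0; 0.05 0 0 0 0 0 0; 0.05 0 0 0 0 0 0; 0.049 0 0 0 0 0 0; 0.049 0 0 0 0 0 0; 0.049 0 0 0 0 0 0; 0.049 0 0 0 0 0 0' 20
python3 -m crank '0.048 0 0 0 0 0 0; 0.048 0 0 0 0 0 0; 0.048 0 0 0 0 0 0; 0.048 0 0 0 0 0 0; 0.048 0 0 0 0 0 0; 0.048 0 0 0 0 0 0; 0.048 0 0 0 0 0 0; 0.048 0 0 0 0 0 0' 20
python3 -m crank '0.047 0 0 0 0 0 0; 0.047 0 0 0 0 0 0; 0.047 0 0 0 0 0 0; 0.047 0 0 0 0 0 0; 0.047 0 0 0 0 0 0; 0.047 0 0 0 0 0 0; 0.047 0 0 0 0 0 0; 0.047 0 0 0 0 0 0' 20
```

```text
clock: 32.85
position: [0.5554, -0.1152, 0.0458]
tool_rot: [3.14, 0.001, 1.804]
force: [3.0, 0.9, 9.7]
grip_width: 0.0493
finger_force: 8.4
clock: 33.52
position: [0.5554, -0.1152, 0.0459]
tool_rot: [3.14, 0.001, 1.804]
force: [2.3, -0.1, 11.6]
grip_width: 0.0486
finger_force: 10.4
clock: 34.18
position: [0.5554, -0.1153, 0.046]
tool_rot: [3.14, 0.001, 1.804]
force: [2.4, 0.9, 14.6]
grip_width: 0.0471
finger_force: 11.6
```

```bash
python3 -m crank '0.0465 0 0 0 0 0 0; 0.0465 0 0 0 0 0 0; 0.046 0 0 0 0 0 0; 0.046 0 0 0 0 0 0; 0.0457 0 0 0 0 0 0; 0.0457 0 0 0 0 0 0; 0.0457 0 0 0 0 0 0; 0.0457 0 0 0 0 0 0' 20
python3 -m crank '0.0457 0 0 0 0 0 0; 0.0457 0 0 0 0 0 0; 0.0457 0 0 0 0 0 0; 0.0457 0 0 0 0 0 0; 0.0457 0 0 0 0 0 0; 0.0457 0 0 0 0 0 0; 0.0457 0 0 0 0 0 0; 0.0457 0 0 0 0 0 0' 20
python3 - <<'E'
from h import *
jaw()
f=grab_frame("top"); im,p=nails(f,(.4916,.1394),103.7,.048); print(p.round(1).tolist())
E
```

```text
clock: 34.85
position: [0.5554, -0.1153, 0.0461]
tool_rot: [3.14, 0.001, 1.804]
force: [0.4, 1.4, 17.2]
grip_width: 0.0464
finger_force: 13.8
clock: 35.52
position: [0.5554, -0.1153, 0.0461]
tool_rot: [3.139, 0.001, 1.804]
force: [1.1, 0.7, 18.1]
grip_width: 0.0462
finger_force: 13.8
tan y: [-23. 157.] 36  grey: [-19.5, -16.5, -8.5, -1.0, 7.0, 10.0, 18.5, 27.0, 55.0, 58.0, 61.0, 64.0, 135.0, 138.0, 141.0, 144.0, 147.0, 150.0, 153.0]
 V: [54, 87, 115, 130, 113, 125, 110, 116, 117, 100, 127, 97, 127, 118, 122, 116, 112, 91, 98, 96, 67, 125, 148, 151, 104, 150, 118, 56, 60, 59, 83, 68, 68, 70, 75, 71, 81, 77, 72, 64, 58, 105, 149, 146, 147, 144, 132, 145]
[[18.5, 12.5], [18.6, -11.5], [-10.0, 0.4]]
```

```bash
python3 -c "
from workcell import bot
print(bot.job_done())"
```

```text
the job is handed in; nothing more can be done
None
```

I stacked both loose lifts flush on lift a and pumped the clamp four times. I handed the job in with the handles still held squeezed and the jaw pressing the pile with an estimated 7 N; no verdict came back.

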